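# Clear the roll slicer's trough and latch its sliding guard

### The arm

A 6-joint arm with a two-finger parallel gripper is mounted at the origin on the work surface. World frame = base frame: x ahead of the robot, y to its left, z up, the work surface at z = 0. Lengths are in m, angles in rad, forces in N, time in s.
With the tool pointing down it reaches from about 0.425 to 0.95 m from the base axis. Payload 3.5 kg.
Tool frame: the origin (TCP) lies at the very end of the fingers, on their centre line; the grasp point (between the pads) lies 19 mm behind it; y points along the fingers, z is the direction in which the jaws open and shut, and the axes are right-handed (so a half turn about y gives the same grasp; the last joint's range is limited). The gripper opens to 85 mm and grips with 20 to 120 N. Pads are 22 mm wide; open, the fingers measure 114 mm over their backs; the gripper's body (76 mm by 85 mm) begins 54 mm behind the grasp point. The pads swing forward as they close: fully open they stand 13 mm farther back than shut.
Start: joints at [-1.449, 0.286, 1.577, -0, 1.279, -0.15], TCP at [0.181, -0.65, 0.231] pointing down, gripper open.
Joint ranges: [-2.77, 2.77], [-0.9, 2.22], [0.21, 2.48], [-1.53, 4.67], [0.24, 2.81], [-2.84, 2.84]. Speed limits (rad/s): [2.79, 2.79, 3.14, 3.14, 3.14, 3.14].

### API

Orientations are given as a unit quaternion [x, y, z, w].
In Python, from plant import ctrl gives the robot as it stands. The module is installed in compiled form; this text tells all that it offers.
- The arm moves only by the tool jog_arm, never from a script. Its argument "deltas" is a list of rows, each a list of 3 entries, a list of its own where there are three numbers: the turn, a rotation vector about the tool's x, y, z in rad, then the shift along the tool's x, y, z in m, then the opening, from 0 (shut) to 1 (fully open). In form: [[[wx, wy, wz], [dx, dy, dz], gripper], ...]. A call has 1 to 10 rows; each row is the pose to reach, as a shift and turn from the pose measured when the call began, along the tool's axes at that moment; what a row does not reach only later rows make up. A row lasts 1/12 s, in which the tool goes at most 41.7 mm and 7.16 degrees, less where a joint would pass 70% of its speed; a pose out of reach is approached as far as the arm can. A call with a gripper value outside its range is refused whole. The fingers move at their own pace and stop on an object; "force" is the grip in N (left out, the last holds). Time passes only in rows, so rows that repeat a pose let the fingers close. It gives the time, the measured TCP pose, the force and the opening at its end, in the units of the state.
- ctrl.get_state(): the state, without advancing time (a new reading comes with each control period).
- ctrl.read_camera(name): name is "scene" or "side" or "wrist"; returns a dict with "pixels" (400x640x3 uint8, blue, green, red), "range_z" (400x640 float32, m along the optical axis (not along the pixel's ray), 0 where there is no reading), "fx", "fy", "cx", "cy" (pixels), "k1" (the pictures are not rectified: a ray, as slopes to the right and down, at radius r is drawn at 1 + k1 r^2 times it, then the intrinsics apply), "T" (4x4, takes a point from camera to world coordinates); the wrist camera has in their place "mount" (4x4, takes a point from camera to tool coordinates, whose origin is the TCP and whose axes are the tool frame's). Camera axes: x right, y up, looking along -z (the intrinsics and any distortion apply to the point x, -y, -z); pixel columns grow to the right and rows downward; lengths in m; the calibration is good to about 2 mm. A picture is of the moment at which its call begins: read the wrist's pose just before it.
- ctrl.sign_off(): hands the job in, once; it reports no verdict.
The state is a dict: "time": time; "qpos": joint angles; "dq": joint speeds; "joint_efforts": joint torques, N m; "eef_pos": TCP position; "tcp_rot": TCP orientation; "contact_force": force on the tool from outside, world axes, zero at the start; "wrist_torque": the same for the moment, N m; "opening": opening from 0.0 (shut) to 1.0 (fully open).
Only numpy, scipy, OpenCV 4.12 (cv2) and the standard library are available. Lean on these libraries where they do the work, as an engineer would, in place of code of your own. Each camera call takes 0.05 s, during which the arm holds its last target.

### The job

The beech pusher has been left standing in the trough of the roll slicer. Stand it upright on the floor of the steel tray next to the dredger, then push the slicer's sliding guard shut until its catch clicks and holds it by itself. Close it gently by feel: never slam it or lean hard on the rubber stops behind the click (2 kg of push is the most it should get), and leave the other things on the counter alone.

Things in the scene. Friction and masses are not known exactly. Their poses are not given: they have to be found in the camera images.
- slicer: white roll slicer fixed on the counter, 220 mm wide (its x), 430 mm long (its y, -250 to +180 mm), deck 120 mm high; origin on the counter. An open trough (x -70 to +70, y -155 to -20 mm, floor 60 mm high) lies under the guard when shut. Aluminium guide rails at x = -88 and +88 mm rise to 136 mm; the catch unit stands on the deck at the -y end, up to 167 mm high
- guard (a joint): opening in m of the clear guard plate with aluminium edges (152 x 165 mm, top 130 mm above the counter): slides along the slicer's y, larger = more open (+y), friction about 1 N. It latches at a reading somewhere between -0.009 and +0.008, different each time and not known beforehand. Not clicked, it springs back open by about 20 mm when let go
- guard_push (a point): centre of the rear (+y side) face of the guard's black handle, the face to push on towards the slicer's -y; moves with the guard. The handle is an upright plate 100 mm wide (slicer's x), 12 mm thick, from 130 to 175 mm above the counter; this point is 155 mm above the counter. Its axes are those of the slicer
- catch (a point): mid-setting of the dark steel catch unit (spring pawl, brass plunger, two rubber stops), which is set up to 8 mm either way along y. From 23 mm before the click the plunger pushes back, 3 rising to 8 N; from 20 to 7 mm before it the pawl climbs a ramp and the whole push peaks at 11 to 13 N, then stays at 8 to 9 N, falls off briefly at the click, and 2 mm on the rubber stops add 6 N per mm
- pusher: beech pusher standing in the trough: block 50 x 44 mm (x, y), 45 mm high, a neck of 18 mm diameter above it and on top a round knob of 28 mm diameter from 70 to 100 mm above its foot; about 160 g. Origin at the centre of its foot, z up
- tray: open steel tray fixed on the counter, 140 x 200 mm (its x, y) and 30 mm high, walls and floor 4 mm; origin at the centre of its underside. The dredger stands about 55 mm from the centre towards its -y end; the +y half is free
- dredger: steel sugar dredger, jar-shaped, 52 mm diameter, 85 mm tall, standing in the tray's right-hand (-y) half, leave it alone; origin at the centre of its foot
- jar: glass jar with wooden lid, 70 mm diameter, 110 mm tall, leave alone; origin at the centre of its foot
- mug: white mug, 80 mm diameter, 90 mm tall, leave alone; origin at the centre of its foot
- bowl: white bowl, 110 mm diameter, 50 mm tall, leave alone; origin at the centre of its foot
- spatula: spatula, 240 mm long, lying flat on the counter, leave alone
- bell: small steel counter bell, 64 mm diameter, 42 mm tall, leave alone; origin at the centre of its foot
Not all that is in view belongs to the job. What is meant by the pusher is not orange or pink, and is the larger of those in its own colour.

How it is judged:
By the outcome, as a careful person would: the job done as asked, in the order asked, and still so for the second after the job is handed in, with the robot touching nothing.
It also fails if it takes over 64 s, if anything falls off the work surface, if the arm or the gripper's body presses on something with over 40 N, if the wrist force passes 120 N, or if a joint passes its speed limit or range.

## Working session

There is one attempt and no reset: what is moved stays moved. The work goes in short steps, Python scripts to look and compute and a tool call to move; the robot and the scene stay as the last step left them, time stands still between calls to the robot, and variables do not carry over. Pictures are saved under pics/ and viewed, and the job is handed in when it is done.

Besides the shell and the picture viewer there is one more tool, called after "Request:" by a JSON object that holds its "op" and its "data", one argument or row to a line. jog_arm: Moves the arm, as the interface text tells. Its arguments: {"type":"object","properties":{"deltas":{"type":"array","items":{"type":"array"}},"force":{"type":"number"}},"required":["deltas"]}

```bash
mkdir -p pics; cat > h.py <<'E'
import numpy as np, cv2, pickle
from plant import ctrl
from scipy.spatial.transform import Rotation as R
def snap(name,tag):
    s=ctrl.get_state(); c=ctrl.read_camera(name)
    if name=='wrist':
        T=np.eye(4);T[:3,:3]=R.from_quat(s['tcp_rot']).as_matrix();T[:3,3]=s['eef_pos']
        c['T']=T@np.array(c['mount'])
    pickle.dump(c,open(f'pics/{tag}.pkl','wb')); cv2.imwrite(f'pics/{tag}.png',c['pixels']); return c
def load(tag): return pickle.load(open(f'pics/{tag}.pkl','rb'))
def slopes(c,u,v):
    K=np.array([[c['fx'],0,c['cx']],[0,c['fy'],c['cy']],[0,0,1.]])
    p=cv2.undistortPoints(np.array([[[u,v]]],float),K,np.array([c['k1'],0,0,0.]))[0,0]
    return p
def px(c,u,v,w=1):
    "world point from depth"
    z=c['range_z'][int(v)-w:int(v)+w+1,int(u)-w:int(u)+w+1]; z=np.median(z[z>0]) if (z>0).any() else np.nan
    a,b=slopes(c,u,v); return (np.array(c['T'])@[a*z,-b*z,-z,1])[:3]
def pz(c,u,v,h):
    "ray meets plane z=h"
    a,b=slopes(c,u,v);T=np.array(c['T']);d=T[:3,:3]@[a,-b,-1];o=T[:3,3];return o+d*(h-o[2])/d[2]
def cloud(c):
    H,W=c['range_z'].shape;K=np.array([[c['fx'],0,c['cx']],[0,c['fy'],c['cy']],[0,0,1.]])
    g=np.stack(np.meshgrid(np.arange(W),np.arange(H)),-1).reshape(-1,1,2).astype(float)
    p=cv2.undistortPoints(g,K,np.array([c['k1'],0,0,0.]))[:,0]
    z=c['range_z'].ravel();P=np.c_[p[:,0]*z,-p[:,1]*z,-z];T=np.array(c['T'])
    P=P@T[:3,:3].T+T[:3,3];P[z<=0]=np.nan;return P.reshape(H,W,3)
def crop(tag,x0,y0,x1,y1,k,out):
    cv2.imwrite(f'pics/{out}.png',cv2.resize(load(tag)['pixels'][y0:y1,x0:x1],None,fx=k,fy=k,interpolation=cv2.INTER_CUBIC))
def proj(c,P):
    T=np.array(c['T']);q=T[:3,:3].T@(np.array(P)-T[:3,3]);a,b=q[0]/-q[2],-q[1]/-q[2];s=1+c['k1']*(a*a+b*b)
    return c['fx']*a*s+c['cx'],c['fy']*b*s+c['cy']
E
python3 -c "
from h import *
for n in ['scene','side','wrist']: 
  c=snap(n,n+'0');print(n,c['fx'],c['k1'],c['T'][:3,3] )
print(ctrl.get_state())"
```

```text
scene 502.19441391131625 -0.14266693976418027 [ 1.39086288 -0.48760593  1.13184365]
side 375.2123711795716 -0.016855314008729187 [ 0.28129063 -0.9289457   1.10651686]
wrist 344.0409371201813 -0.055845287246090274 [ 0.24862889 -0.63139917  0.37238042]
{'time': 0.15, 'qpos': array([-1.44901737e+00,  2.87023616e-01,  1.57779457e+00,  6.97818460e-06,
        1.27863278e+00, -1.50019306e-01]), 'dq': array([ 0.00086801, -0.0017281 , -0.00224622,  0.00048088, -0.00092453,
       -0.00052599]), 'joint_efforts': array([ 8.97180416e-04, -4.06604254e+01, -2.93141538e+01, -1.70055555e-04,
        3.95774870e-03, -3.22404290e-06]), 'eef_pos': array([ 0.18116957, -0.64971491,  0.23024896]), 'tcp_rot': array([-0.09578729,  0.7012439 , -0.69993008,  0.09581057]), 'contact_force': array([-0.22401704, -0.13967683, -1.09520444]), 'wrist_torque': array([-0.011579  , -0.00848117,  0.01500752]), 'opening': 0.9993279119943398}
```

View pics/scene0.png

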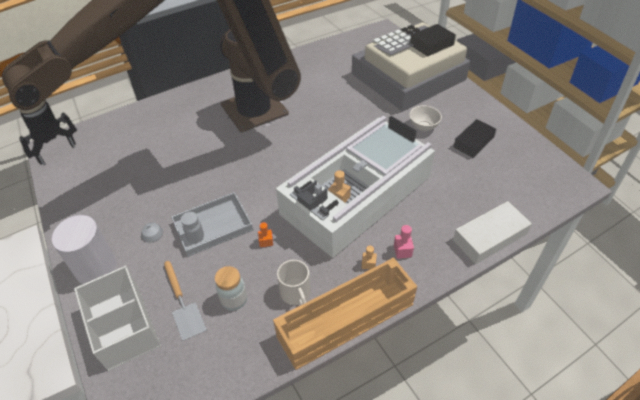

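View pics/side0.png

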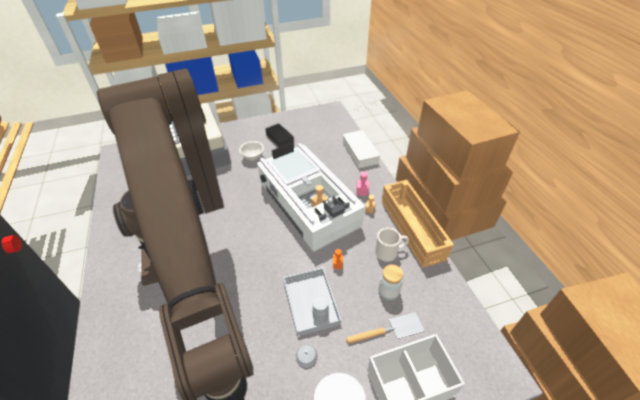

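View pics/wrist0.png

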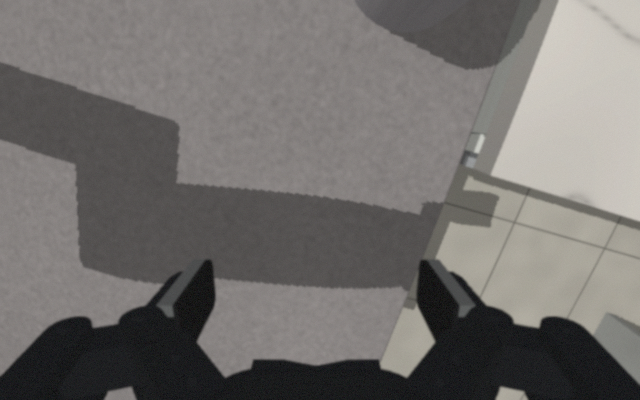

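Scene: four pusher shapes. Orange is at (265,234), pink at (404,242), a small beech one on the counter at (369,258), and a beech one in the trough at (341,183). The trough one fits: it is beech and the larger of the two. I'll confirm with an enlarged crop.

```bash
python3 -c "
from h import *
crop('scene0',265,105,445,280,4,'c1');crop('side0',240,130,400,340,3,'c2');crop('scene0',130,180,290,270,5,'c3')
"
```

```text
(no output)
```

View pics/c1.png

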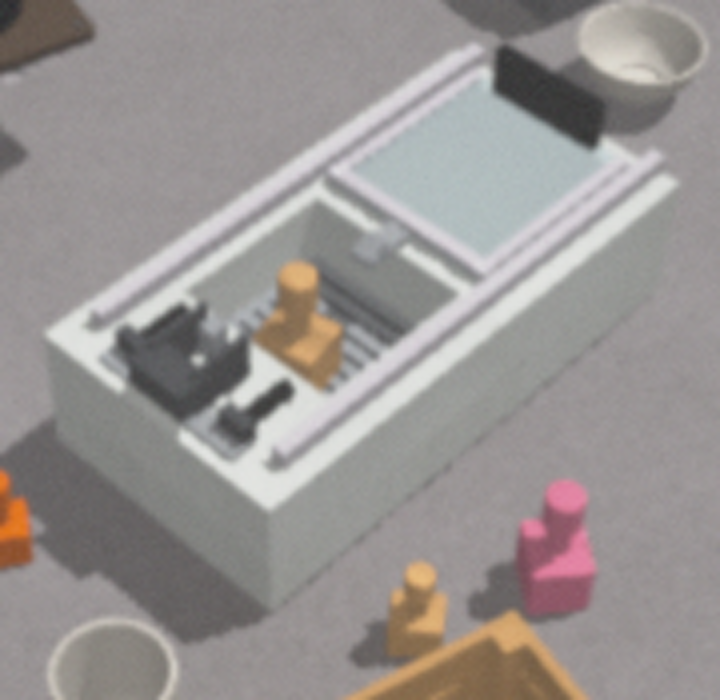

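View pics/c2.png

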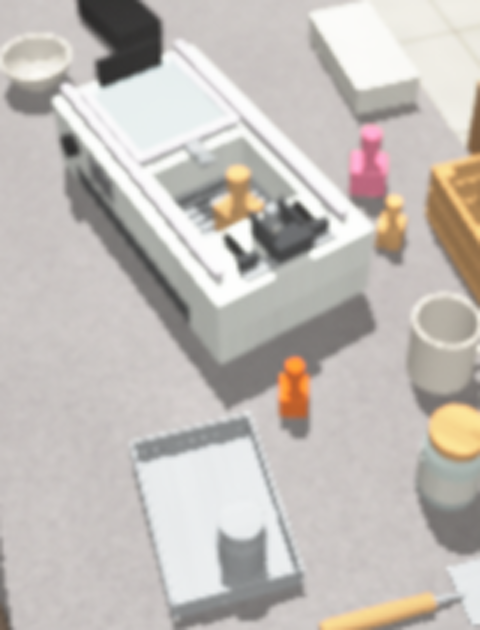

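View pics/c3.png

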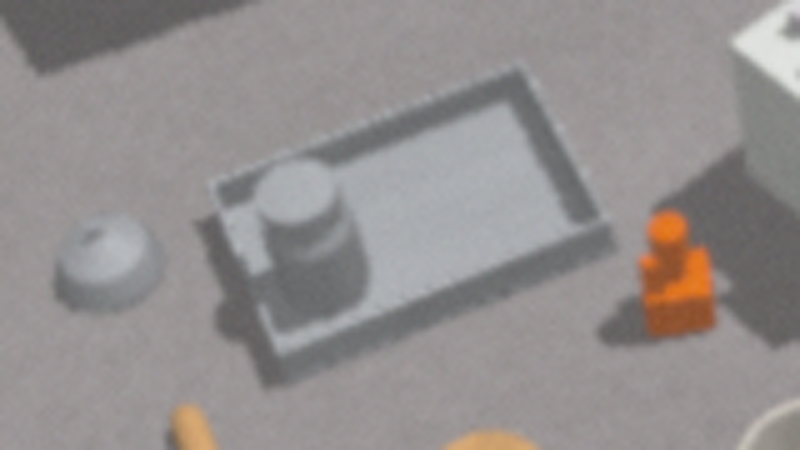

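Crop confirms it: the beech pusher with block and knob stands in the trough (knob at scene ≈(340,175)), clearly bigger than the beech one at (369,258). The guard is open, with its handle at the far end. Next I'll measure slicer, tray, knob and handle.

```bash
cat > m.py <<'E'
from h import *
np.set_printoptions(precision=4,suppress=True)
c=load('scene0'); s=load('side0')
def S(x,y,k=4,x0=265,y0=105): return x/k+x0-.375, y/k+y0-.375
D=[pz(c,*S(*p),.12) for p in [(47,333),(270,503),(678,180)]]
D2=[pz(s,p[0]/3+240,p[1]/3+130,.12) for p in [(370,243),(220,315),(55,100)]]
print('deck corners scene L,B,R',*D); print('side',*D2)
print('width',np.linalg.norm(D[0]-D[1]),'len',np.linalg.norm(D[1]-D[2]), np.linalg.norm(D2[0]-D2[1]),np.linalg.norm(D2[1]-D2[2]))
for n,a in(('scene',D),('side(order differs)',[D2[1],D2[0],None])):
    v=a[1]-a[0];print(n,'xdir yaw',np.degrees(np.arctan2(v[1],v[0])))
v=D[2]-D[1];print('ydir',np.degrees(np.arctan2(v[1],v[0])),'side',np.degrees(np.arctan2(*(D2[2]-D2[1])[[1,0]])))
# knob top z=.16
print('knob depth scene',px(c,*S(298,275)),'plane .16',pz(c,*S(298,272),.16)); print('knob side',px(s,238/3+240,172/3+130),pz(s,238/3+240,172/3+130,.16))
# tray rim z .03: crop c3
t=[pz(c,x/5+130-.4,y/5+180-.4,.03) for x,y in [(212,183),(520,66),(610,215),(278,355)]]
print('tray',*t,[np.linalg.norm(t[i]-t[(i+1)%4]) for i in range(4)]);print('centre',np.mean(t,0))
t2=[pz(s,x/3+240,y/3+130,.03) for x,y in [(133,440),(250,413),(302,577),(175,612)]];print('tray side',np.mean(t2,0),*t2)
print('dredger top',pz(c,298/5+130,190/5+180,.085),pz(s,242/3+240,515/3+130,.085))
# handle top z .175 ends
print('handle',[pz(c,*S(*p),.175) for p in [(497,48),(606,107)]])
E
python3 m.py
```

```text
deck corners scene L,B,R [ 0.5027 -0.1458  0.12  ] [ 0.7093 -0.0902  0.12  ] [0.6065 0.3227 0.12  ]
side [ 0.701  -0.1147  0.12  ] [ 0.4993 -0.1621  0.12  ] [0.3992 0.2659 0.12  ]
width 0.2139807919896043 len 0.4254322158668455 0.20712935009547478 0.43958678928299494
scene xdir yaw 15.065628085434291
side(order differs) xdir yaw 13.23059753962575
ydir 103.97640194450979 side 103.16773428803626
knob depth scene [0.5768 0.0114 0.1582] plane .16 [0.5759 0.0119 0.16  ]
knob side [0.5772 0.009  0.1627] [0.578  0.0117 0.16  ]
tray [ 0.365  -0.4269  0.03  ] [ 0.3747 -0.2345  0.03  ] [ 0.5071 -0.236   0.03  ] [ 0.5024 -0.4354  0.03  ] [np.float64(0.1927170105070528), np.float64(0.13250083479867986), np.float64(0.1994743229737488), np.float64(0.1376134854315277)]
centre [ 0.4373 -0.3332  0.03  ]
tray side [ 0.4353 -0.3379  0.03  ] [ 0.3734 -0.2315  0.03  ] [ 0.5087 -0.239   0.03  ] [ 0.4957 -0.4431  0.03  ] [ 0.3633 -0.4381  0.03  ]
dredger top [ 0.4481 -0.3893  0.085 ] [ 0.4507 -0.387   0.085 ]
handle [array([0.4651, 0.2537, 0.175 ]), array([0.561 , 0.2827, 0.175 ])]
```

```bash
cat >> h.py <<'E'
def go(p,jawdeg):
    "delta for tool down, z axis (jaws) at yaw jawdeg, TCP p; picks nearer half turn"
    s=ctrl.get_state();R0=R.from_quat(s['tcp_rot']);y=np.array([0,0,-1.]);best=None
    for a in(jawdeg,jawdeg+180):
        z=np.array([np.cos(np.radians(a)),np.sin(np.radians(a)),0]);x=np.cross(y,z)
        w=(R0.inv()*R.from_matrix(np.c_[x,y,z])).as_rotvec()
        if best is None or np.linalg.norm(w)<np.linalg.norm(best):best=w
    d=R0.inv().apply(np.array(p)-s['eef_pos'])
    print('t',round(s['time'],2),'pos',s['eef_pos'].round(4),'turn',best.round(4),'shift',d.round(4),'F',s['contact_force'].round(2),'op',round(s['opening'],3),'jawyaw',np.degrees(np.arctan2(*R0.as_matrix()[[1,0],2])).round(2),'q6',s['qpos'][5].round(2))
E
python3 -c "
from h import *
go([.577,.0115,.26],14)"
```

```text
t 0.15 pos [ 0.1812 -0.6497  0.2302] turn [ 1.2000e-03 -1.5433e+00 -1.6000e-03] shift [-0.5588 -0.0286 -0.5307] F [-0.22 -0.14 -1.1 ] op 0.999 jawyaw -74.43 q6 -0.15
```

Request:
{"op": "jog_arm", "data": {
  "deltas": [
    [[0,-0.12,0],[-0.028,-0.002,-0.027],1],
    [[0,-0.24,0],[-0.056,-0.004,-0.053],1],
    [[0,-0.36,0],[-0.084,-0.006,-0.08],1],
    [[0,-0.48,0],[-0.112,-0.01,-0.106],1],
    [[0,-0.6,0],[-0.14,-0.014,-0.133],1],
    [[0,-0.72,0],[-0.168,-0.018,-0.16],1],
    [[0,-0.84,0],[-0.196,-0.022,-0.186],1],
    [[0,-0.96,0],[-0.224,-0.024,-0.213],1],
    [[0,-1.08,0],[-0.252,-0.026,-0.24],1],
    [[0,-1.2,0],[-0.28,-0.028,-0.265],1]
  ]
}}

```text
time: 0.98
eef_pos: [0.3802, -0.3172, 0.2587]
tcp_rot: [-0.476, 0.523, -0.522, 0.477]
contact_force: [0.4, -0.2, 0.2]
opening: 0.999
```

```bash
python3 -c "
from h import *
go([.577,.0115,.26],14)"
```

```text
t 0.98 pos [ 0.3802 -0.3172  0.2587] turn [ 1.000e-04 -3.376e-01 -2.100e-03] shift [-0.3456 -0.0006  0.1653] F [ 0.4  -0.21  0.15] op 0.999 jawyaw -5.34 q6 -0.81
```

Request:
{"op": "jog_arm", "data": {
  "deltas": [
    [[0,-0.04,0],[-0.035,0,0.017],1],
    [[0,-0.08,0],[-0.07,0,0.034],1],
    [[0,-0.12,0],[-0.105,0,0.05],1],
    [[0,-0.16,0],[-0.14,0,0.067],1],
    [[0,-0.2,0],[-0.175,0,0.084],1],
    [[0,-0.24,0],[-0.21,0,0.1],1],
    [[0,-0.28,0],[-0.245,0,0.117],1],
    [[0,-0.32,0],[-0.285,0,0.136],1],
    [[0,-0.338,-0.002],[-0.32,0,0.153],1],
    [[0,-0.338,-0.002],[-0.345,0,0.165],1]
  ]
}}

```text
time: 1.82
eef_pos: [0.5775, 0.0141, 0.2591]
tcp_rot: [-0.558, 0.435, -0.434, 0.558]
contact_force: [1.0, -0.1, 0.7]
opening: 0.998
```

```bash
python3 -c "
from h import *
go([.577,.0115,.26],14); c=snap('wrist','w1');go([.577,.0115,.26],14);print(proj(c,[.577,.0115,.16]),c['T'][:3,3])"
```

```text
t 1.82 pos [0.5775 0.0141 0.2591] turn [-0.0002  0.0031 -0.0009] shift [ 0.0024 -0.0009 -0.0011] F [ 1.04 -0.09  0.72] op 0.998 jawyaw 14.18 q6 -0.4
t 1.87 pos [0.5788 0.0169 0.2589] turn [-0.0023  0.0047 -0.0032] shift [ 0.0048 -0.0011 -0.0031] F [-1.35  1.16 -0.38] op 1.003 jawyaw 14.27 q6 -0.4
(np.float64(312.9524847560569), np.float64(208.68894444844517)) [0.56112617 0.08115764 0.40140354]
```

View pics/w1.png

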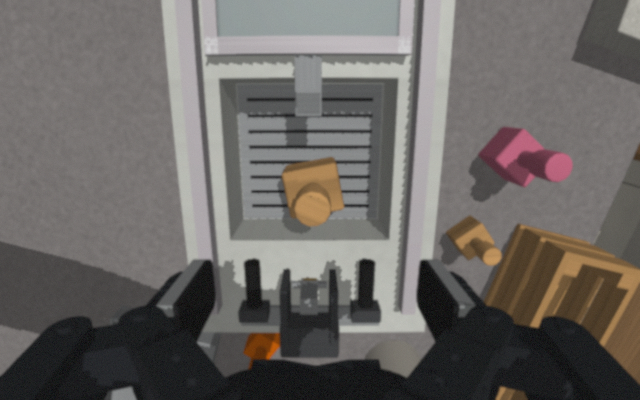

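Wrist view: the knob top is at (312,211), within 2 px of the prediction from the other two cameras. The jaws line up with the slicer's x, and the catch arms (rows >258) are clear of the fingers. Descending.

```bash
python3 -c "
from h import *
c=load('wrist0');c=load('w1');p=pz(c,312,211,.16);print(p,px(c,312,211));go([p[0],p[1],.122],14)"
```

```text
[0.5767529  0.00961522 0.16      ] [0.57677014 0.00953627 0.15973357]
t 1.87 pos [0.5788 0.0169 0.2589] turn [-0.0023  0.0047 -0.0032] shift [ 0.007   0.1369 -0.0041] F [-1.35  1.16 -0.38] op 1.003 jawyaw 14.27 q6 -0.4
```

Request:
{"op": "jog_arm", "data": {
  "deltas": [
    [[0,0.005,-0.003],[0.006,0.02,-0.004],1],
    [[0,0.005,-0.003],[0.006,0.045,-0.004],1],
    [[0,0.005,-0.003],[0.006,0.07,-0.004],1],
    [[0,0.005,-0.003],[0.006,0.095,-0.004],1],
    [[0,0.005,-0.003],[0.006,0.115,-0.004],1],
    [[0,0.005,-0.003],[0.006,0.13,-0.004],1],
    [[0,0.005,-0.003],[0.006,0.137,-0.004],1],
    [[0,0.005,-0.003],[0.006,0.137,-0.004],1]
  ]
}}

```text
time: 2.53
eef_pos: [0.575, 0.0108, 0.1195]
tcp_rot: [0.557, -0.436, 0.434, -0.557]
contact_force: [0.1, 0.5, 0.1]
opening: 1.001
```

```bash
python3 -c "
from h import *
c=snap('wrist','w2');go([.5768,.0105,.122],14)"
```

```text
t 2.58 pos [0.5761 0.0107 0.1212] turn [-0.0006 -0.0003 -0.0009] shift [ 0.0003 -0.0008  0.0006] F [-0.08  0.04  0.39] op 1.0 jawyaw 13.98 q6 -0.4
```

View pics/w2.png

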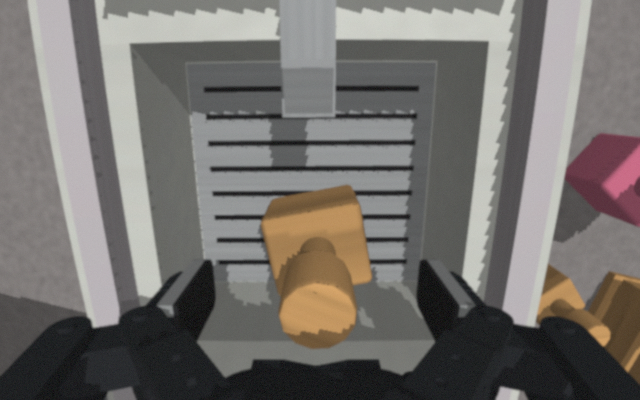

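The knob (317,305) is centred between the open pads, so I'll close gently at 35 N.

Request:
{"op": "jog_arm", "data": {
  "deltas": [
    [[0,0,0],[0,0,0],0],
    [[0,0,0],[0,0,0],0],
    [[0,0,0],[0,0,0],0],
    [[0,0,0],[0,0,0],0],
    [[0,0,0],[0,0,0],0],
    [[0,0,0],[0,0,0],0],
    [[0,0,0],[0,0,0],0],
    [[0,0,0],[0,0,0],0],
    [[0,0,0],[0,0,0],0],
    [[0,0,0],[0,0,0],0]
  ],
  "force": 35
}}

```text
time: 3.42
eef_pos: [0.5765, 0.0106, 0.1221]
tcp_rot: [-0.557, 0.435, -0.436, 0.558]
contact_force: [-1.8, -0.2, 4.2]
opening: 0.321
```

```bash
python3 -c "
from h import *
c=snap('wrist','w3');go([.5768,.0105,.122],14)"
```

```text
t 3.47 pos [0.5765 0.0106 0.1221] turn [-0.0013 -0.0002 -0.0004] shift [0.0002 0.0001 0.0003] F [-1.17  0.09  5.47] op 0.317 jawyaw 13.99 q6 -0.4
```

View pics/w3.png

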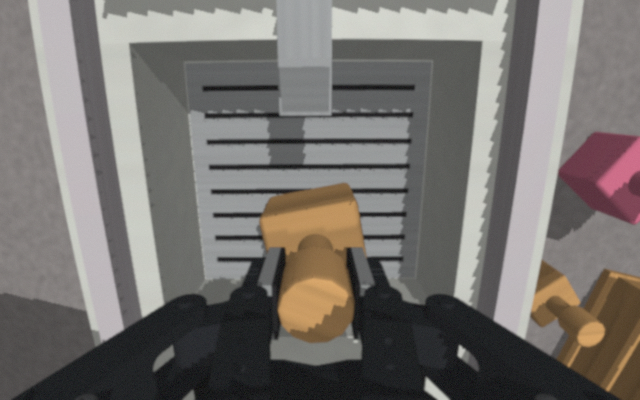

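Held (opening 27 mm ≈ 28 mm knob). Lifting.

Request:
{"op": "jog_arm", "data": {
  "deltas": [
    [[0,0,0],[0,-0.01,0],0],
    [[0,0,0],[0,-0.025,0],0],
    [[0,0,0],[0,-0.045,0],0],
    [[0,0,0],[0,-0.065,0],0],
    [[0,0,0],[0,-0.085,0],0],
    [[0,0,0],[0,-0.105,0],0],
    [[0,0,0],[0,-0.125,0],0],
    [[0,0,0],[0,-0.145,0],0],
    [[0,0,0],[0,-0.155,0],0],
    [[0,0,0],[0,-0.155,0],0]
  ]
}}

```text
time: 4.3
eef_pos: [0.5775, 0.0103, 0.2801]
tcp_rot: [-0.556, 0.434, -0.437, 0.559]
contact_force: [0.2, -0.2, -0.0]
opening: 0.317
```

```bash
python3 -c "
from h import *
c=snap('wrist','w4');go([.438,-.287,.275],-2.5)"
```

```text
t 4.35 pos [0.5767 0.0105 0.2779] turn [-3.200e-03  2.878e-01 -2.000e-04] shift [ 0.2551  0.0023 -0.2065] F [ 0.58  0.19 -2.02] op 0.317 jawyaw 13.99 q6 -0.4
```

View pics/w4.png

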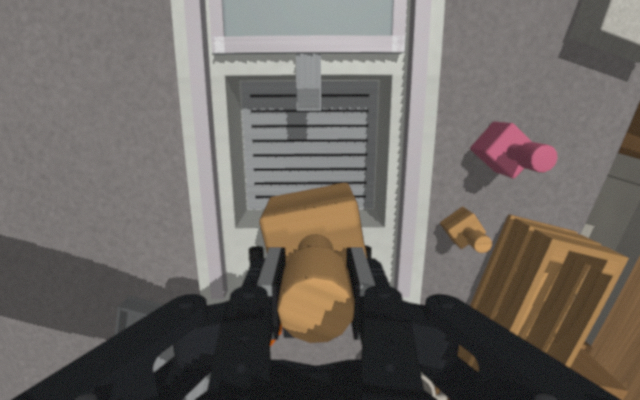

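The pusher hangs straight in the jaws at (317,290) and the trough is empty. Moving over the tray.

Request:
{"op": "jog_arm", "data": {
  "deltas": [
    [[0,0.03,0],[0.02,0,-0.016],0],
    [[0,0.07,0],[0.05,0,-0.04],0],
    [[0,0.1,0],[0.08,0,-0.065],0],
    [[0,0.13,0],[0.11,0,-0.09],0],
    [[0,0.17,0],[0.14,0,-0.114],0],
    [[0,0.2,0],[0.17,0,-0.138],0],
    [[0,0.23,0],[0.2,0,-0.162],0],
    [[0,0.26,0],[0.225,0,-0.182],0],
    [[-0.003,0.288,0],[0.243,0,-0.197],0],
    [[-0.003,0.288,0],[0.255,0,-0.206],0]
  ]
}}

```text
time: 5.18
eef_pos: [0.4363, -0.2884, 0.2747]
tcp_rot: [-0.488, 0.513, -0.51, 0.488]
contact_force: [-0.1, 1.2, -1.3]
opening: 0.318
```

Request:
{"op": "jog_arm", "data": {
  "deltas": [
    [[0,0,0],[0,0,0],0],
    [[0,0,0],[0,0,0],0]
  ]
}}

```text
time: 5.35
eef_pos: [0.4352, -0.2882, 0.2721]
tcp_rot: [-0.488, 0.515, -0.509, 0.487]
contact_force: [-0.2, -0.6, -2.1]
opening: 0.319
```

```bash
python3 -c "
from h import *
c=snap('wrist','w5');go([.438,-.287,.275],-2.5);print(proj(c,[.438,-.287,.004]));s=snap('side','s5');c=snap('scene','c5');crop('scene','0','0','0','0',1,'x') if 0 else None;crop('c5',130,100,330,270,4,'c5c')"
```

```text
t 5.4 pos [ 0.4357 -0.2875  0.2726] turn [ 0.0057 -0.0046 -0.0054] shift [-0.0006 -0.0024  0.0022] F [ 0.11 -0.39 -1.96] op 0.316 jawyaw -2.76 q6 -0.73
(np.float64(318.59179414856675), np.float64(167.06456650857598))
```

View pics/w5.png

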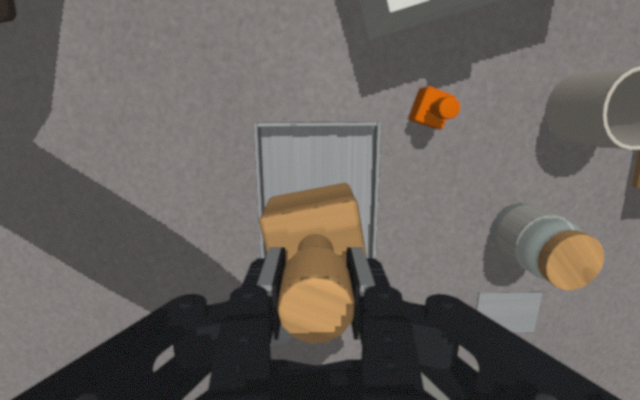

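View pics/c5c.png

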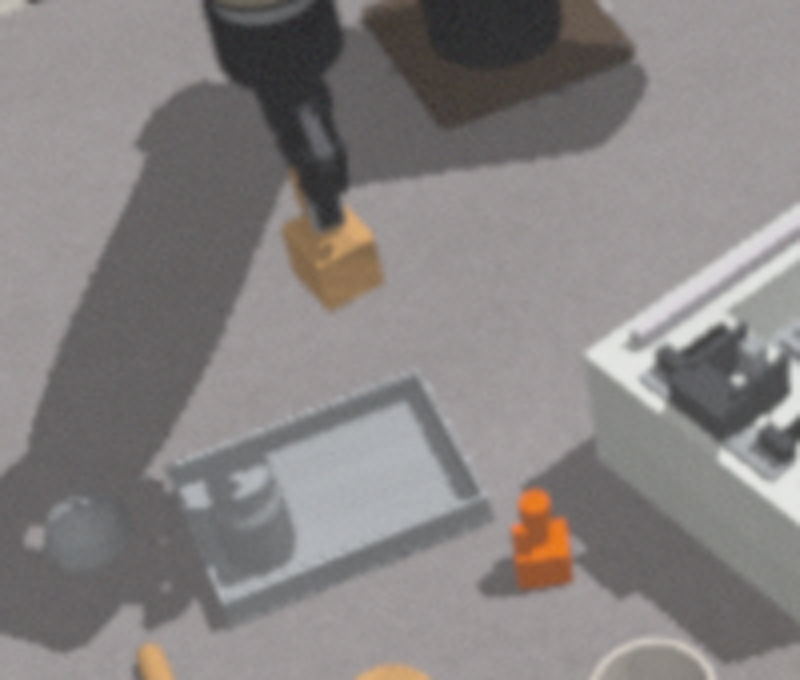

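```bash
python3 -c "
from h import *
c=load('w5');print(pz(c,257,125,.03),pz(c,380,124,.03));go([.4375,-.287,.076],-2.5)"
```

```text
[ 0.37286613 -0.23291643  0.03      ] [ 0.50747348 -0.23840213  0.03      ]
t 5.5 pos [ 0.4365 -0.2872  0.2737] turn [ 0.0043 -0.0028 -0.0039] shift [0.0006 0.1977 0.0019] F [-0.09  0.13 -1.89] op 0.319 jawyaw -2.66 q6 -0.73
```

Request:
{"op": "jog_arm", "data": {
  "deltas": [
    [[0.004,-0.003,-0.004],[0.001,0.02,0.002],0],
    [[0.004,-0.003,-0.004],[0.001,0.045,0.002],0],
    [[0.004,-0.003,-0.004],[0.001,0.075,0.002],0],
    [[0.004,-0.003,-0.004],[0.001,0.105,0.002],0],
    [[0.004,-0.003,-0.004],[0.001,0.135,0.002],0],
    [[0.004,-0.003,-0.004],[0.001,0.16,0.002],0],
    [[0.004,-0.003,-0.004],[0.001,0.18,0.002],0],
    [[0.004,-0.003,-0.004],[0.001,0.19,0.002],0],
    [[0.004,-0.003,-0.004],[0.001,0.198,0.002],0],
    [[0.004,-0.003,-0.004],[0.001,0.198,0.002],0]
  ]
}}

```text
time: 6.33
eef_pos: [0.4375, -0.2863, 0.0745]
tcp_rot: [-0.489, 0.511, -0.51, 0.489]
contact_force: [-0.5, 0.4, -1.5]
opening: 0.321
```

```bash
python3 -c "
from h import *
c=snap('scene','c6');crop('c6',130,150,290,270,5,'c6c');go([.4375,-.287,.066],-2.5)"
```

```text
t 6.38 pos [ 0.438  -0.287   0.0758] turn [ 0.0004  0.0012 -0.0001] shift [-0.      0.0098 -0.0005] F [-0.38 -0.18 -1.46] op 0.319 jawyaw -2.43 q6 -0.73
```

View pics/c6c.png

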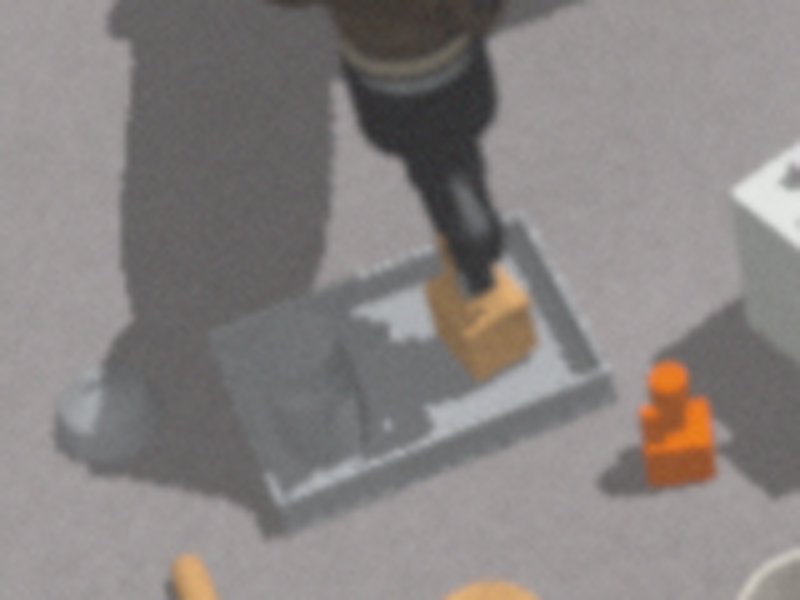

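The pusher is in the free half of the tray, with its foot just above the floor and clear of the walls. Lowering the last centimetre by feel.

Request:
{"op": "jog_arm", "data": {
  "deltas": [
    [[0,0,0],[0,0.003,0],0],
    [[0,0,0],[0,0.005,0],0],
    [[0,0,0],[0,0.007,0],0],
    [[0,0,0],[0,0.008,0],0],
    [[0,0,0],[0,0.008,0],0]
  ]
}}

```text
time: 6.8
eef_pos: [0.438, -0.2871, 0.0679]
tcp_rot: [-0.489, 0.511, -0.51, 0.489]
contact_force: [0.6, 0.2, -1.8]
opening: 0.316
```

Request:
{"op": "jog_arm", "data": {
  "deltas": [
    [[0,0,0],[0,0.001,0],0],
    [[0,0,0],[0,0.002,0],0],
    [[0,0,0],[0,0.002,0],0]
  ]
}}

```text
time: 7.05
eef_pos: [0.4381, -0.2874, 0.0662]
tcp_rot: [0.489, -0.51, 0.511, -0.489]
contact_force: [-0.4, -0.4, -0.1]
opening: 0.318
```

Request:
{"op": "jog_arm", "data": {
  "deltas": [
    [[0,0,0],[0,0.001,0],0],
    [[0,0,0],[0,0.001,0],0],
    [[0,0,0],[0,0.001,0],0]
  ]
}}

```text
time: 7.3
eef_pos: [0.4382, -0.2876, 0.0661]
tcp_rot: [0.489, -0.51, 0.511, -0.489]
contact_force: [-2.9, 1.5, 7.1]
opening: 0.321
```

Floor contact felt (7 N). Opening.

Request:
{"op": "jog_arm", "data": {
  "deltas": [
    [[0,0,0],[0,0,0],0.4],
    [[0,0,0],[0,0,0],0.6],
    [[0,0,0],[0,0,0],0.8],
    [[0,0,0],[0,0,0],1],
    [[0,0,0],[0,0,0],1],
    [[0,0,0],[0,0,0],1],
    [[0,0,0],[0,0,0],1],
    [[0,0,0],[0,0,0],1],
    [[0,0,0],[0,0,0],1]
  ]
}}

```text
time: 8.05
eef_pos: [0.4382, -0.2876, 0.0661]
tcp_rot: [0.489, -0.51, 0.511, -0.489]
contact_force: [-0.2, -0.8, 0.7]
opening: 0.998
```

```bash
python3 -c "
from h import *
c=snap('wrist','w7');go([.4375,-.287,.3],-2.5)"
```

```text
t 8.1 pos [ 0.4382 -0.2876  0.0661] turn [0.0003 0.0013 0.0006] shift [-0.0004 -0.2339 -0.0008] F [ 0.35 -0.59 -0.61] op 1.002 jawyaw -2.43 q6 -0.73
```

View pics/w7.png

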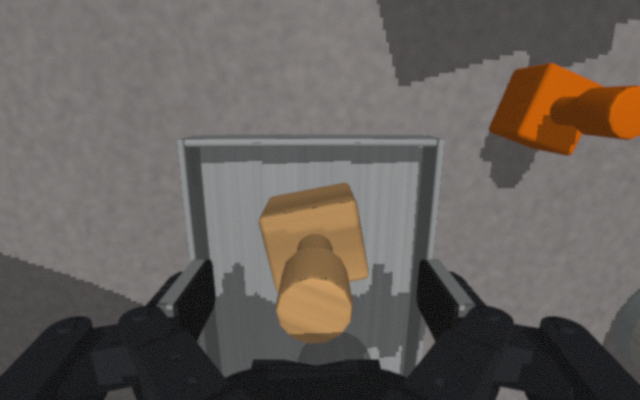

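Pusher stands upright and free between the open fingers, on the tray floor. Lifting straight up.

Request:
{"op": "jog_arm", "data": {
  "deltas": [
    [[0,0,0],[0,-0.01,0],1],
    [[0,0,0],[0,-0.03,0],1],
    [[0,0,0],[0,-0.05,0],1],
    [[0,0,0],[0,-0.08,0],1],
    [[0,0,0],[0,-0.11,0],1],
    [[0,0,0],[0,-0.14,0],1],
    [[0,0,0],[0,-0.17,0],0],
    [[0,0,0],[0,-0.2,0],0],
    [[0,0,0],[0,-0.23,0],0],
    [[0,0,0],[0,-0.24,0],0]
  ]
}}

```text
time: 8.93
eef_pos: [0.4396, -0.2886, 0.3128]
tcp_rot: [0.489, -0.507, 0.514, -0.489]
contact_force: [0.2, -0.7, 1.9]
opening: 0.453
```

```bash
python3 -c "
from h import *
c=snap('scene','c8');crop('c8',130,150,290,270,5,'c8c');crop('c8',350,90,450,190,6,'c8h')
h=[pz(c,x/4+265,y/4+105,.175) for x,y in [(497,48),(606,107)]]
go([.5,.33,.29],14)"
```

```text
t 8.98 pos [ 0.4398 -0.2888  0.3129] turn [-0.0065 -0.2866  0.0087] shift [-0.621   0.0184  0.0339] F [-0.39 -1.16  1.29] op 0.362 jawyaw -2.42 q6 -0.73
```

View pics/c8c.png

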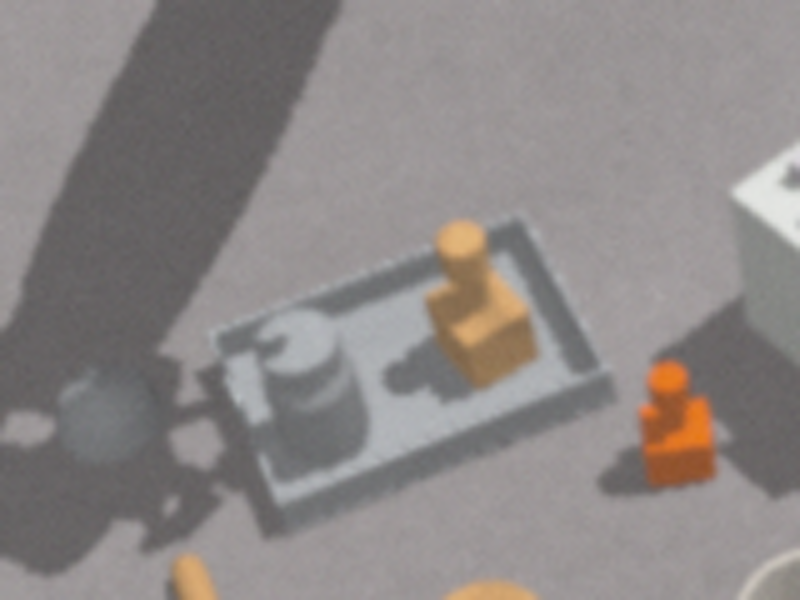

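View pics/c8h.png

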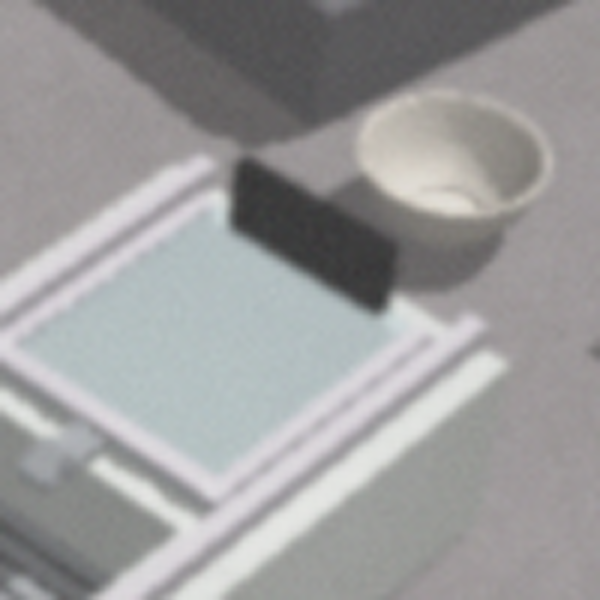

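Pusher is upright in the tray, dredger and others untouched. The handle's top edge runs (390,117)→(416,130) in the scene. I'll measure it and the obstacles behind it.

```bash
python3 -c "
from h import *
np.set_printoptions(precision=4,suppress=True)
c=load('c8')
f=lambda x,y:(x/6+350-.4,y/6+90-.4)
for p in [(240,170),(390,255),(252,156),(402,242)]: print(pz(c,*f(*p),.175),px(c,*f(*p)))
print('face',px(c,*f(315,235)))
P=cloud(c);
# slicer frame
yaw=np.radians(14);X=np.array([np.cos(yaw),np.sin(yaw)]);Y=np.array([-X[1],X[0]])
o=np.array([.5435,.1215])
Q=np.c_[(P[...,:2].reshape(-1,2)-o)@X,(P[...,:2].reshape(-1,2)-o)@Y,P[...,2].ravel()].reshape(P.shape)
d=c['pixels'].max(2)<75
m=d&(Q[...,2]>.14)&(Q[...,2]<.19)&(abs(Q[...,0])<.07)&(Q[...,1]>.0)&(Q[...,1]<.25)
print('handle pts',m.sum(),Q[m].min(0),Q[m].max(0),np.median(Q[m],0))
m=(Q[...,2]>.03)&(abs(Q[...,0])<.15)&(Q[...,1]>.19)&(Q[...,1]<.4)
q=Q[m]
for a in np.arange(.19,.4,.03):
  k=q[(q[:,1]>=a)&(q[:,1]<a+.03)]
  if len(k):print(a,len(k),k.min(0),k.max(0))
print(pz(c,*f(455,165),.05))
"
```

```text
[0.4713 0.252  0.175 ] [0.4647 0.2573 0.1681]
[0.5613 0.2769 0.175 ] [0.5548 0.2828 0.1676]
[0.4654 0.2636 0.175 ] [ 0.2923  0.4041 -0.004 ]
[0.5566 0.2878 0.175 ] [ 0.401   0.4324 -0.0034]
face [0.5155 0.2676 0.1582]
handle pts 269 [-0.0435  0.1433  0.1401] [0.0522 0.1598 0.1793] [0.0065 0.1499 0.1592]
0.28 2 [-0.0471  0.3087  0.044 ] [-0.0431  0.3097  0.0512]
0.31 84 [-0.103   0.3105  0.0301] [-0.0075  0.3398  0.0522]
0.33999999999999997 169 [-0.1123  0.3401  0.0301] [0.1496 0.3699 0.0524]
0.37 200 [-0.1124  0.37    0.0301] [0.1492 0.4    0.0532]
[0.41   0.4556 0.05  ]
```

Request:
{"op": "jog_arm", "data": {
  "deltas": [
    [[0,-0.01,0],[-0.025,0,0.003],0],
    [[0,-0.03,0],[-0.06,0,0.006],0],
    [[0,-0.05,0],[-0.095,0,0.009],0],
    [[0,-0.07,0],[-0.13,0.002,0.012],0],
    [[0,-0.09,0],[-0.165,0.004,0.015],0],
    [[0,-0.11,0],[-0.2,0.006,0.018],0],
    [[0,-0.13,0],[-0.235,0.008,0.021],0],
    [[0,-0.15,0],[-0.27,0.01,0.024],0],
    [[0,-0.17,0],[-0.305,0.012,0.027],0],
    [[-0.006,-0.19,0.008],[-0.34,0.014,0.03],0]
  ]
}}

```text
time: 9.82
eef_pos: [0.4832, 0.0515, 0.2947]
tcp_rot: [0.536, -0.462, 0.461, -0.535]
contact_force: [0.1, -0.6, 1.5]
opening: -0.001
```

```bash
python3 -c "
from h import *
go([.497,.326,.29],14)"
```

```text
t 9.82 pos [0.4832 0.0515 0.2947] turn [ 0.0014 -0.0954 -0.0003] shift [-0.2694  0.0047  0.0544] F [ 0.14 -0.64  1.45] op -0.001 jawyaw 8.53 q6 -0.25
```

Request:
{"op": "jog_arm", "data": {
  "deltas": [
    [[0,-0.01,0],[-0.035,0,0.007],0],
    [[0,-0.02,0],[-0.07,0,0.014],0],
    [[0,-0.03,0],[-0.105,0,0.021],0],
    [[0,-0.05,0],[-0.14,0,0.028],0],
    [[0,-0.06,0],[-0.175,0,0.035],0],
    [[0,-0.07,0],[-0.21,0,0.042],0],
    [[0,-0.08,0],[-0.235,0,0.047],0],
    [[0,-0.09,0],[-0.255,0.003,0.051],0],
    [[0,-0.095,0],[-0.267,0.005,0.054],0],
    [[0,-0.095,0],[-0.269,0.005,0.054],0]
  ]
}}

```text
time: 10.65
eef_pos: [0.4956, 0.3268, 0.2872]
tcp_rot: [0.559, -0.436, 0.434, -0.556]
contact_force: [-0.3, -0.9, -0.1]
opening: 0.003
```

```bash
python3 -c "
from h import *
go([.497,.326,.147],14);c=snap('wrist','w9')
s=snap('scene','c9');crop('c9',300,60,480,200,4,'c9c')"
```

```text
t 10.65 pos [0.4956 0.3268 0.2872] turn [ 0.0052  0.0018 -0.    ] shift [0.0011 0.1402 0.0019] F [-0.27 -0.88 -0.07] op 0.003 jawyaw 14.1 q6 0.17
```

View pics/c9c.png

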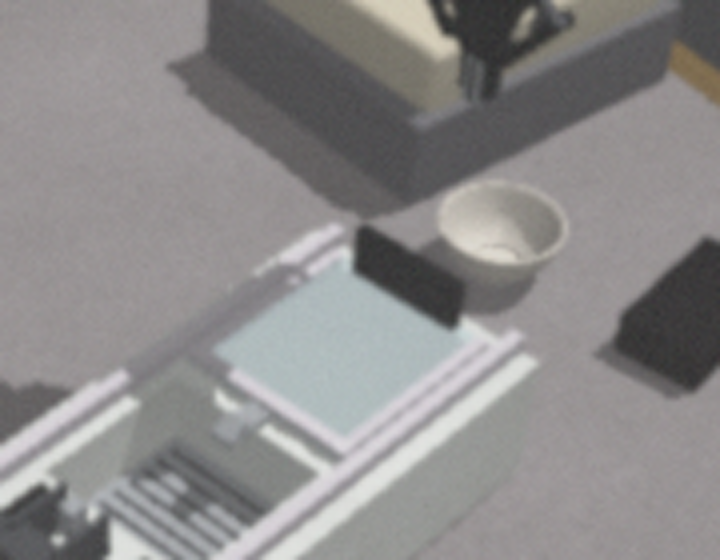

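View pics/w9.png

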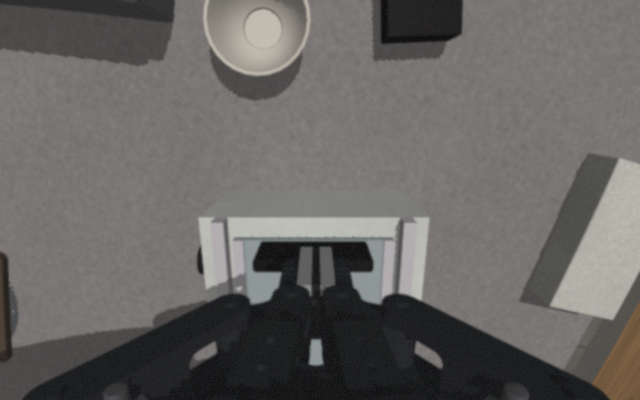

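```bash
python3 -c "
from h import *
c=load('w9');print(pz(c,254,242,.175),pz(c,371,241,.175));go([.497,.326,.147],14)"
```

```text
[0.45659955 0.28172626 0.175     ] [0.54656672 0.30544472 0.175     ]
t 10.75 pos [0.4962 0.3251 0.2884] turn [ 0.0039 -0.      0.0005] shift [-0.0007  0.1414  0.0016] F [-0.08  0.31 -0.3 ] op -0.001 jawyaw 14.0 q6 0.16
```

Request:
{"op": "jog_arm", "data": {
  "deltas": [
    [[0.004,0,0],[0,0.02,0.002],0],
    [[0.004,0,0],[0,0.045,0.002],0],
    [[0.004,0,0],[0,0.07,0.002],0],
    [[0.004,0,0],[0,0.095,0.002],0],
    [[0.004,0,0],[0,0.115,0.002],0],
    [[0.004,0,0],[0,0.13,0.002],0],
    [[0.004,0,0],[0,0.138,0.002],0],
    [[0.004,0,0],[0,0.141,0.002],0],
    [[0.004,0,0],[0,0.141,0.002],0]
  ]
}}

```text
time: 11.5
eef_pos: [0.4977, 0.3245, 0.1472]
tcp_rot: [0.557, -0.436, 0.436, -0.557]
contact_force: [0.5, -0.4, -0.8]
opening: 0.0
```

```bash
python3 -c "
from h import *
c=snap('wrist','w10')
go([.497,.326,.147],14)
s=snap('scene','c10');crop('c10',300,60,480,200,4,'c10c')"
```

```text
t 11.55 pos [0.4982 0.325  0.1482] turn [-0.0012 -0.0009  0.0004] shift [-0.0013  0.0012 -0.0009] F [0.33 0.88 1.07] op -0.0 jawyaw 13.95 q6 0.16
```

View pics/w10.png

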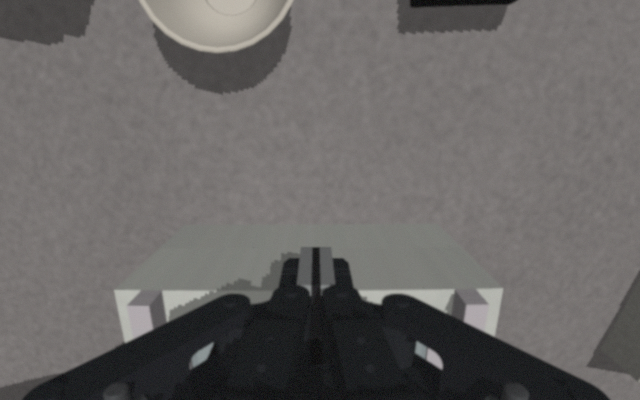

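View pics/c10c.png

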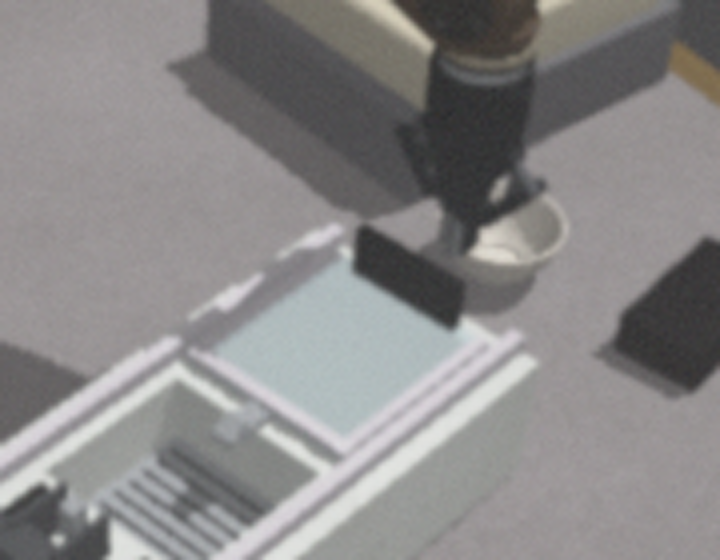

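Fingers are behind the handle and centred on it, clear of the bowl. From w1 I'll estimate the travel left before the plunger is met.

```bash
python3 -c "
from h import *
yaw=np.radians(14);X=np.array([np.cos(yaw),np.sin(yaw)]);Y=np.array([-X[1],X[0]]);o=np.array([.5435,.1215])
f=lambda p:(((p[:2]-o)@X).round(4),((p[:2]-o)@Y).round(4))
c=load('w1')
print('tongue tip',f(pz(c,308,115,.125)),px(c,308,112)[2]);
for h in (.13,.14,.15): print('plunger',h,f(pz(c,309,277,h)),'arm tips',f(pz(c,252,260,h)))
print(px(c,309,280),px(c,309,295),px(c,252,265))
print('trough edge far/near',f(pz(c,308,78,.12)),f(pz(c,308,240,.12)),'guard edge',f(pz(c,308,52,.13)))
crop('w1',220,220,400,360,4,'w1c')"
```

```text
tongue tip (np.float64(0.0017), np.float64(-0.049)) 0.12772780468453843
plunger 0.13 (np.float64(0.0023), np.float64(-0.186)) arm tips (np.float64(-0.0468), np.float64(-0.17))
plunger 0.14 (np.float64(0.0025), np.float64(-0.1807)) arm tips (np.float64(-0.0448), np.float64(-0.1653))
plunger 0.15 (np.float64(0.0027), np.float64(-0.1755)) arm tips (np.float64(-0.0428), np.float64(-0.1607))
[ 0.59069849 -0.05761724  0.13690425] [ 0.59114807 -0.05769137  0.16112644] [ 0.54051541 -0.05712026  0.13444306]
trough edge far/near (np.float64(0.0016), np.float64(-0.0211)) (np.float64(0.0014), np.float64(-0.1553)) guard edge (np.float64(0.0019), np.float64(-0.0035))
```

View pics/w1c.png

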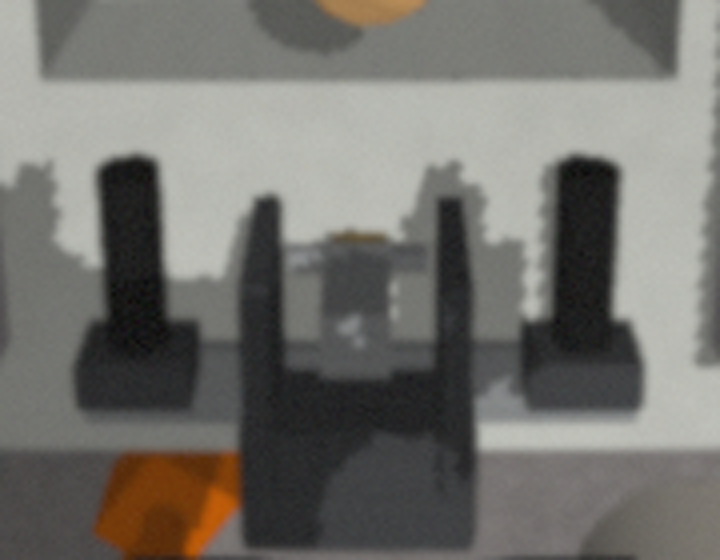

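Everything agrees: the trough ends come out at −21/−155 mm as specified, and the rubber stops are ≈164 mm ahead of the guard's front edge. I expect the click after about 162 mm of travel and plunger contact at about 139 mm. Starting slowly.

Request:
{"op": "jog_arm", "data": {
  "deltas": [
    [[0,0,0],[0.006,0.001,-0.001],0],
    [[0,0,0],[0.014,0.001,-0.001],0],
    [[0,0,0],[0.02,0.001,-0.001],0],
    [[0,0,0],[0.025,0.001,-0.001],0],
    [[0,0,0],[0.029,0.001,-0.001],0],
    [[0,0,0],[0.032,0.001,-0.001],0],
    [[0,0,0],[0.035,0.001,-0.001],0],
    [[0,0,0],[0.038,0.001,-0.001],0],
    [[0,0,0],[0.042,0.001,-0.001],0],
    [[0,0,0],[0.046,0.001,-0.001],0]
  ]
}}

```text
time: 12.43
eef_pos: [0.5086, 0.2805, 0.1478]
tcp_rot: [-0.556, 0.435, -0.436, 0.558]
contact_force: [-0.6, 1.0, -0.1]
opening: -0.001
```

```bash
cat >> h.py <<'E'
def sl():
    yaw=np.radians(14);X=np.array([np.cos(yaw),np.sin(yaw)]);Y=np.array([-X[1],X[0]]);o=np.array([.5435,.1215])
    s=ctrl.get_state();p=s['eef_pos'];F=s['contact_force']
    print('t',round(s['time'],2),'x',((p[:2]-o)@X).round(4),'y',((p[:2]-o)@Y).round(4),'z',p[2].round(4),'push',(F[:2]@Y).round(2),'F',F.round(2))
E
python3 -c "
from h import *
sl();go([.5435,.1215,.147],14)
s=snap('scene','c11');crop('c11',270,60,450,200,4,'c11c');go([.5435,.1215,.147],14);sl()"
```

```text
t 12.43 x 0.0046 y 0.1627 z 0.1478 push 1.1 F [-0.64  0.97 -0.06]
t 12.43 pos [0.5086 0.2805 0.1478] turn [-0.0026 -0.0004 -0.0003] shift [ 0.1627  0.0007 -0.0046] F [-0.64  0.97 -0.06] op -0.001 jawyaw 13.98 q6 0.09
t 12.48 pos [0.5089 0.2797 0.1478] turn [-0.0024 -0.0007  0.0007] shift [ 0.1619  0.0009 -0.0045] F [-0.25  0.32 -0.92] op 0.001 jawyaw 13.96 q6 0.09
t 12.48 x 0.0047 y 0.1619 z 0.1478 push 0.37 F [-0.25  0.32 -0.92]
```

View pics/c11c.png

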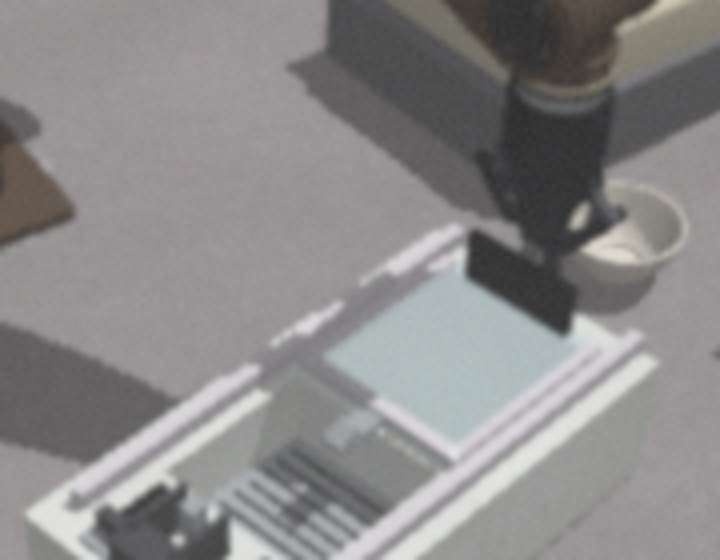

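Contact made: push ≈1 N and the guard is moving with the fingers. Continuing at about 80 mm/s.

Request:
{"op": "jog_arm", "data": {
  "deltas": [
    [[0,0,0],[0.004,0.001,-0.001],0],
    [[0,0,0],[0.01,0.001,-0.001],0],
    [[0,0,0],[0.017,0.001,-0.001],0],
    [[0,0,0],[0.024,0.001,-0.001],0],
    [[0,0,0],[0.031,0.001,-0.001],0],
    [[0,0,0],[0.038,0.001,-0.001],0],
    [[0,0,0],[0.045,0.001,-0.001],0],
    [[0,0,0],[0.052,0.001,-0.001],0],
    [[0,0,0],[0.059,0.001,-0.001],0],
    [[0,0,0],[0.065,0.001,-0.001],0]
  ]
}}

```text
time: 13.32
eef_pos: [0.5237, 0.2155, 0.1469]
tcp_rot: [-0.557, 0.435, -0.436, 0.557]
contact_force: [0.4, 1.1, 0.7]
opening: -0.002
```

```bash
python3 -c "
from h import *
sl();go([.5435,.1215,.147],14)"
```

```text
t 13.32 x 0.0036 y 0.096 z 0.1469 push 0.99 F [0.37 1.12 0.69]
t 13.32 pos [0.5237 0.2155 0.1469] turn [-0.0023 -0.0009  0.0009] shift [ 0.096  -0.0001 -0.0035] F [0.37 1.12 0.69] op -0.002 jawyaw 13.95 q6 -0.03
```

Request:
{"op": "jog_arm", "data": {
  "deltas": [
    [[0,0,0],[0.006,0,0],0],
    [[0,0,0],[0.012,0,0],0],
    [[0,0,0],[0.018,0,0],0],
    [[0,0,0],[0.024,0,0],0],
    [[0,0,0],[0.03,0,0],0],
    [[0,0,0],[0.036,0,0],0],
    [[0,0,0],[0.041,0,0],0],
    [[0,0,0],[0.045,0,0],0],
    [[0,0,0],[0.048,0,0],0],
    [[0,0,0],[0.05,0,0],0]
  ]
}}

```text
time: 14.15
eef_pos: [0.5358, 0.1666, 0.1468]
tcp_rot: [-0.557, 0.435, -0.436, 0.557]
contact_force: [1.6, 1.5, -0.6]
opening: 0.0
```

```bash
python3 -c "
from h import *
sl();s=snap('scene','c12');crop('c12',250,100,430,240,4,'c12c')
sl()"
```

```text
t 14.15 x 0.0034 y 0.0456 z 0.1468 push 1.04 F [ 1.56  1.46 -0.57]
t 14.2 x 0.0033 y 0.0453 z 0.1468 push -0.11 F [0.6  0.04 0.62]
```

View pics/c12c.png

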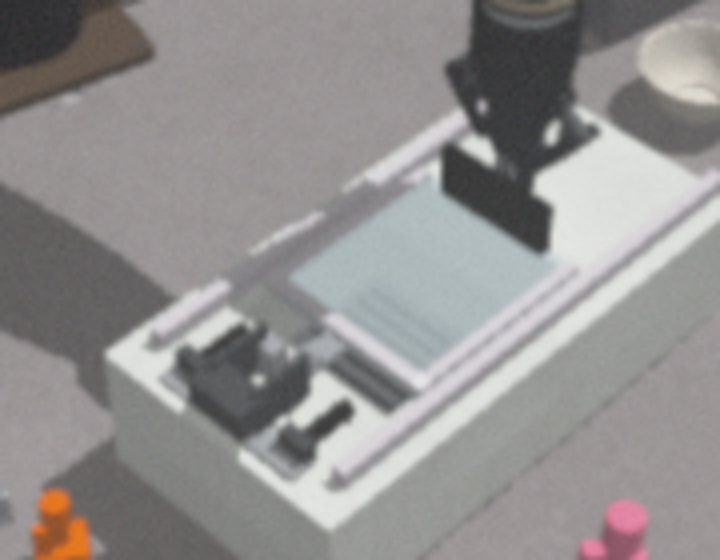

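The tongue is just short of the plunger, as predicted. Now small steps with force readings.

Request:
{"op": "jog_arm", "data": {
  "deltas": [
    [[0,0,0],[0.001,0,0],0],
    [[0,0,0],[0.002,0,0],0],
    [[0,0,0],[0.003,0,0],0],
    [[0,0,0],[0.004,0,0],0],
    [[0,0,0],[0.005,0,0],0],
    [[0,0,0],[0.006,0,0],0],
    [[0,0,0],[0.007,0,0],0]
  ]
}}

```text
time: 14.78
eef_pos: [0.5374, 0.1595, 0.1468]
tcp_rot: [-0.557, 0.435, -0.436, 0.557]
contact_force: [0.1, 1.2, 0.2]
opening: -0.0
```

```bash
python3 -c "
from h import *
sl()"
```

```text
t 14.78 x 0.0033 y 0.0383 z 0.1468 push 1.15 F [0.08 1.2  0.21]
```

Request:
{"op": "jog_arm", "data": {
  "deltas": [
    [[0,0,0],[0.001,0,0],0],
    [[0,0,0],[0.002,0,0],0],
    [[0,0,0],[0.003,0,0],0],
    [[0,0,0],[0.004,0,0],0],
    [[0,0,0],[0.005,0,0],0]
  ]
}}

```text
time: 15.2
eef_pos: [0.5386, 0.1545, 0.1467]
tcp_rot: [-0.557, 0.435, -0.436, 0.557]
contact_force: [1.1, 1.2, 0.4]
opening: 0.003
```

```bash
python3 -c "
from h import *
sl()"
```

```text
t 15.2 x 0.0033 y 0.0332 z 0.1467 push 0.95 F [1.06 1.24 0.38]
```

Request:
{"op": "jog_arm", "data": {
  "deltas": [
    [[0,0,0],[0.001,0,0],0],
    [[0,0,0],[0.002,0,0],0],
    [[0,0,0],[0.003,0,0],0],
    [[0,0,0],[0.004,0,0],0]
  ]
}}

```text
time: 15.53
eef_pos: [0.5395, 0.1513, 0.1468]
tcp_rot: [-0.556, 0.436, -0.436, 0.557]
contact_force: [-0.2, 4.1, 1.4]
opening: 0.002
```

```bash
python3 -c "
from h import *
sl()"
```

```text
t 15.53 x 0.0033 y 0.0298 z 0.1468 push 4.03 F [-0.2   4.1   1.45]
```

Request:
{"op": "jog_arm", "data": {
  "deltas": [
    [[0,0,0],[0.001,0,0],0],
    [[0,0,0],[0.002,0,0],0],
    [[0,0,0],[0.003,0,0],0]
  ]
}}

```text
time: 15.78
eef_pos: [0.5401, 0.1488, 0.1468]
tcp_rot: [-0.556, 0.436, -0.436, 0.558]
contact_force: [0.1, 4.7, 1.0]
opening: 0.002
```

```bash
python3 -c "
from h import *
sl()"
```

```text
t 15.78 x 0.0033 y 0.0273 z 0.1468 push 4.51 F [0.06 4.67 0.97]
```

Request:
{"op": "jog_arm", "data": {
  "deltas": [
    [[0,0,0],[0.001,0,0],0],
    [[0,0,0],[0.002,0,0],0],
    [[0,0,0],[0.003,0,0],0]
  ]
}}

```text
time: 16.03
eef_pos: [0.5405, 0.1471, 0.1468]
tcp_rot: [-0.555, 0.437, -0.435, 0.558]
contact_force: [-0.6, 9.1, 0.7]
opening: -0.003
```

```bash
python3 -c "
from h import *
sl()"
```

```text
t 16.03 x 0.0033 y 0.0256 z 0.1468 push 8.99 F [-0.64  9.1   0.74]
```

Plunger met between y′=33 and 30 mm, and the ramp is now pushing back at 9 N. The click should be at y′≈7–10 mm. Continuing in small steps.

Request:
{"op": "jog_arm", "data": {
  "deltas": [
    [[0,0,0],[0.003,0,0],0],
    [[0,0,0],[0.004,0,0],0],
    [[0,0,0],[0.005,0,0],0]
  ]
}}

```text
time: 16.28
eef_pos: [0.5413, 0.1441, 0.1468]
tcp_rot: [-0.554, 0.438, -0.434, 0.559]
contact_force: [-0.8, 10.8, 0.7]
opening: 0.001
```

```bash
python3 -c "
from h import *
sl()"
```

```text
t 16.28 x 0.0033 y 0.0225 z 0.1468 push 10.65 F [-0.81 10.78  0.69]
```

Request:
{"op": "jog_arm", "data": {
  "deltas": [
    [[0,0,0],[0.003,0,0],0],
    [[0,0,0],[0.004,0,0],0],
    [[0,0,0],[0.005,0,0],0]
  ]
}}

```text
time: 16.53
eef_pos: [0.542, 0.1415, 0.1469]
tcp_rot: [-0.553, 0.44, -0.433, 0.56]
contact_force: [-1.5, 11.3, 1.6]
opening: -0.004
```

```bash
python3 -c "
from h import *
sl()"
```

```text
t 16.53 x 0.0034 y 0.0198 z 0.1469 push 11.3 F [-1.48 11.27  1.62]
```

Request:
{"op": "jog_arm", "data": {
  "deltas": [
    [[0,0,0],[0.003,0,0],0],
    [[0,0,0],[0.004,0,0],0],
    [[0,0,0],[0.005,0,0],0]
  ]
}}

```text
time: 16.78
eef_pos: [0.5426, 0.1392, 0.147]
tcp_rot: [-0.551, 0.442, -0.431, 0.561]
contact_force: [-2.7, 11.1, 2.0]
opening: 0.006
```

```bash
python3 -c "
from h import *
sl();go([.5435,.1215,.147],14)"
```

```text
t 16.78 x 0.0034 y 0.0174 z 0.147 push 11.46 F [-2.66 11.15  1.96]
t 16.78 pos [0.5426 0.1392 0.147 ] turn [-0.0027 -0.0041 -0.0202] shift [ 0.0174 -0.0004 -0.0033] F [-2.66 11.15  1.96] op 0.006 jawyaw 13.76 q6 -0.19
```

Request:
{"op": "jog_arm", "data": {
  "deltas": [
    [[0,0,-0.01],[0.003,0,0],0],
    [[0,0,-0.01],[0.004,0,0],0],
    [[0,0,-0.01],[0.005,0,0],0]
  ]
}}

```text
time: 17.03
eef_pos: [0.5431, 0.1372, 0.1469]
tcp_rot: [-0.552, 0.441, -0.433, 0.561]
contact_force: [-1.9, 13.6, 0.7]
opening: 0.004
```

```bash
python3 -c "
from h import *
sl()"
```

```text
t 17.03 x 0.0034 y 0.0154 z 0.1469 push 13.63 F [-1.86 13.58  0.71]
```

Request:
{"op": "jog_arm", "data": {
  "deltas": [
    [[0,0,-0.01],[0.003,0,0],0],
    [[0,0,-0.01],[0.004,0,0],0]
  ]
}}

```text
time: 17.2
eef_pos: [0.5433, 0.1364, 0.1469]
tcp_rot: [-0.552, 0.44, -0.434, 0.56]
contact_force: [-0.8, 14.0, 0.9]
opening: 0.001
```

```bash
python3 -c "
from h import *
sl();go([.5435,.1215,.147],14)"
```

```text
t 17.2 x 0.0034 y 0.0145 z 0.1469 push 13.81 F [-0.79 14.03  0.92]
t 17.2 pos [0.5433 0.1364 0.1469] turn [-0.0033 -0.0055 -0.013 ] shift [ 0.0145 -0.0003 -0.0033] F [-0.79 14.03  0.92] op 0.001 jawyaw 13.68 q6 -0.19
```

Request:
{"op": "jog_arm", "data": {
  "deltas": [
    [[0,0,-0.005],[0.003,0,0],0],
    [[0,0,-0.005],[0.004,0,0],0]
  ]
}}

```text
time: 17.37
eef_pos: [0.5435, 0.1354, 0.1469]
tcp_rot: [-0.552, 0.44, -0.434, 0.56]
contact_force: [-0.5, 11.1, 1.8]
opening: 0.001
```

```bash
python3 -c "
from h import *
sl();go([.5435,.1215,.147],14)"
```

```text
t 17.37 x 0.0034 y 0.0135 z 0.1469 push 10.91 F [-0.46 11.13  1.83]
t 17.37 pos [0.5435 0.1354 0.1469] turn [-0.0037 -0.0061 -0.0144] shift [ 0.0135 -0.0003 -0.0033] F [-0.46 11.13  1.83] op 0.001 jawyaw 13.65 q6 -0.19
```

Past the peak; the force is falling to 11 N, so about 7 mm remain. Small steps.

Request:
{"op": "jog_arm", "data": {
  "deltas": [
    [[0,0,-0.005],[0.003,0,0],0],
    [[0,0,-0.005],[0.004,0,0],0]
  ]
}}

```text
time: 17.53
eef_pos: [0.544, 0.1337, 0.1469]
tcp_rot: [-0.552, 0.44, -0.434, 0.56]
contact_force: [-1.0, 10.7, 0.7]
opening: -0.001
```

```bash
python3 -c "
from h import *
sl()"
```

```text
t 17.53 x 0.0034 y 0.0117 z 0.1469 push 10.64 F [-1.03 10.71  0.71]
```

Request:
{"op": "jog_arm", "data": {
  "deltas": [
    [[0,0,-0.005],[0.003,0,0],0],
    [[0,0,-0.005],[0.004,0,0],0]
  ]
}}

```text
time: 17.7
eef_pos: [0.5445, 0.132, 0.1469]
tcp_rot: [-0.552, 0.44, -0.434, 0.56]
contact_force: [-1.5, 11.2, 0.9]
opening: -0.003
```

```bash
python3 -c "
from h import *
sl()"
```

```text
t 17.7 x 0.0035 y 0.0099 z 0.1469 push 11.26 F [-1.46 11.24  0.92]
```

Request:
{"op": "jog_arm", "data": {
  "deltas": [
    [[0,0,-0.004],[0.003,0,0],0],
    [[0,0,-0.004],[0.0035,0,0],0]
  ]
}}

```text
time: 17.87
eef_pos: [0.5449, 0.1304, 0.1469]
tcp_rot: [-0.551, 0.44, -0.434, 0.56]
contact_force: [-0.1, 9.2, 0.5]
opening: -0.006
```

```bash
python3 -c "
from h import *
sl()"
```

```text
t 17.87 x 0.0035 y 0.0083 z 0.1469 push 8.99 F [-0.13  9.23  0.46]
```

Request:
{"op": "jog_arm", "data": {
  "deltas": [
    [[0,0,-0.004],[0.003,0,0],0],
    [[0,0,-0.004],[0.0035,0,0],0]
  ]
}}

```text
time: 18.03
eef_pos: [0.5454, 0.1283, 0.1468]
tcp_rot: [-0.552, 0.44, -0.435, 0.56]
contact_force: [-1.6, 9.1, 0.8]
opening: 0.001
```

```bash
python3 -c "
from h import *
sl()"
```

```text
t 18.03 x 0.0035 y 0.0061 z 0.1468 push 9.26 F [-1.59  9.15  0.76]
```

Request:
{"op": "jog_arm", "data": {
  "deltas": [
    [[0,0,-0.004],[0.003,0,0],0],
    [[0,0,-0.004],[0.0035,0,0],0]
  ]
}}

```text
time: 18.2
eef_pos: [0.5459, 0.1264, 0.1469]
tcp_rot: [-0.552, 0.44, -0.435, 0.56]
contact_force: [-0.9, 9.8, 0.9]
opening: -0.001
```

```bash
python3 -c "
from h import *
sl();go([.5435,.1215,.147],14)"
```

```text
t 18.2 x 0.0035 y 0.0042 z 0.1469 push 9.67 F [-0.86  9.76  0.92]
t 18.2 pos [0.5459 0.1264 0.1469] turn [-0.0048 -0.0076 -0.012 ] shift [ 0.0042 -0.0002 -0.0035] F [-0.86  9.76  0.92] op -0.001 jawyaw 13.57 q6 -0.2
```

Request:
{"op": "jog_arm", "data": {
  "deltas": [
    [[0,0,-0.004],[0.003,0,0],0],
    [[0,0,-0.004],[0.0035,0,0],0]
  ]
}}

```text
time: 18.37
eef_pos: [0.5461, 0.1257, 0.1469]
tcp_rot: [-0.551, 0.441, -0.435, 0.56]
contact_force: [-1.9, 13.5, 1.4]
opening: 0.001
```

```bash
python3 -c "
from h import *
sl()"
```

```text
t 18.37 x 0.0035 y 0.0034 z 0.1469 push 13.54 F [-1.85 13.49  1.4 ]
```

The force rose from 9.7 to 13.5 N within 0.8 mm: the rubber stops, so the click is behind. Backing off slowly to see if it holds.

Request:
{"op": "jog_arm", "data": {
  "deltas": [
    [[0,0,-0.004],[0.001,0,0],0],
    [[0,0,-0.004],[-0.001,0,0],0],
    [[0,0,-0.004],[-0.002,0,0],0],
    [[0,0,-0.004],[-0.003,0,0],0],
    [[0,0,-0.004],[-0.004,0,0],0],
    [[0,0,-0.004],[-0.005,0,0],0],
    [[0,0,-0.004],[-0.006,0,0],0]
  ]
}}

```text
time: 18.95
eef_pos: [0.5447, 0.1307, 0.1469]
tcp_rot: [-0.552, 0.439, -0.436, 0.559]
contact_force: [0.1, 0.1, -0.1]
opening: 0.0
```

```bash
python3 -c "
from h import *
sl();s=snap('scene','c13');crop('c13',250,100,430,240,4,'c13c')"
```

```text
t 18.95 x 0.0034 y 0.0086 z 0.1469 push 0.07 F [ 0.1   0.1  -0.12]
```

View pics/c13c.png

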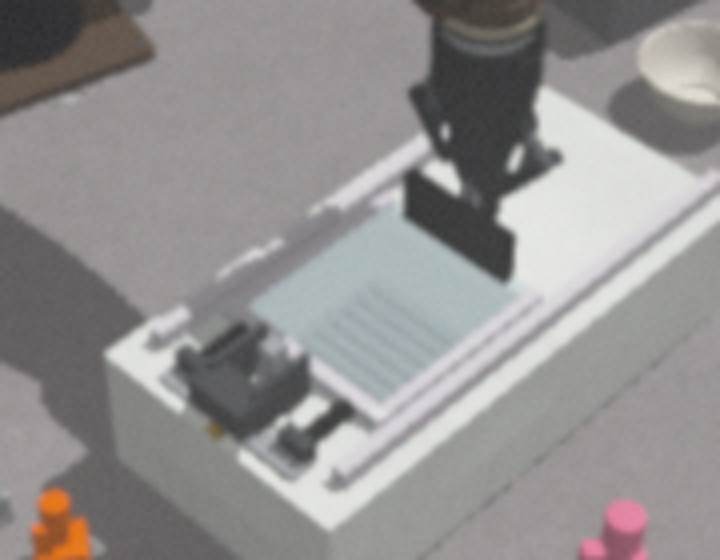

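Zero force with the fingers 5 mm back: the guard holds by itself, seated at the stops. Withdrawing: back first, then up.

Request:
{"op": "jog_arm", "data": {
  "deltas": [
    [[0,0,0],[-0.01,0,0],0],
    [[0,0,0],[-0.025,0,0],0],
    [[0,0,0],[-0.04,0,0],0],
    [[0,0,0],[-0.05,-0.02,0],0],
    [[0,0,0],[-0.05,-0.05,0],0],
    [[0,0,0],[-0.05,-0.08,0],0],
    [[0,0,0],[-0.05,-0.11,0],0],
    [[0,0,0],[-0.05,-0.13,0],0],
    [[0,0,0],[-0.05,-0.14,0],0],
    [[0,0,0],[-0.05,-0.14,0],0]
  ]
}}

```text
time: 19.83
eef_pos: [0.5338, 0.1786, 0.2906]
tcp_rot: [-0.551, 0.438, -0.438, 0.56]
contact_force: [0.8, -1.1, 0.2]
opening: 0.001
```

```bash
python3 -c "
from h import *
sl();s=snap('scene','c14');crop('c14',250,100,430,240,4,'c14c');snap('side','s14');crop('s14',230,120,430,390,2,'s14c')
c=load('c13')
a=c['pixels'].astype(int);print(a.shape)
P=proj(s,[.5435,.1215,.13]);print(P)"
```

```text
t 19.83 x 0.0044 y 0.0577 z 0.2906 push -1.24 F [ 0.79 -1.08  0.2 ]
(400, 640, 3)
(np.float64(365.8487406125415), np.float64(158.9282640516858))
```

View pics/c14.png

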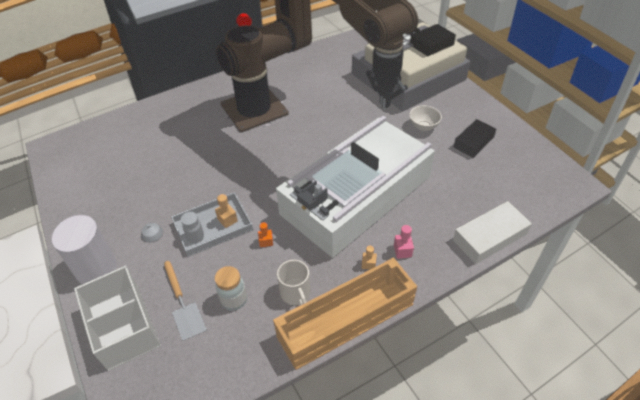

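View pics/c14c.png

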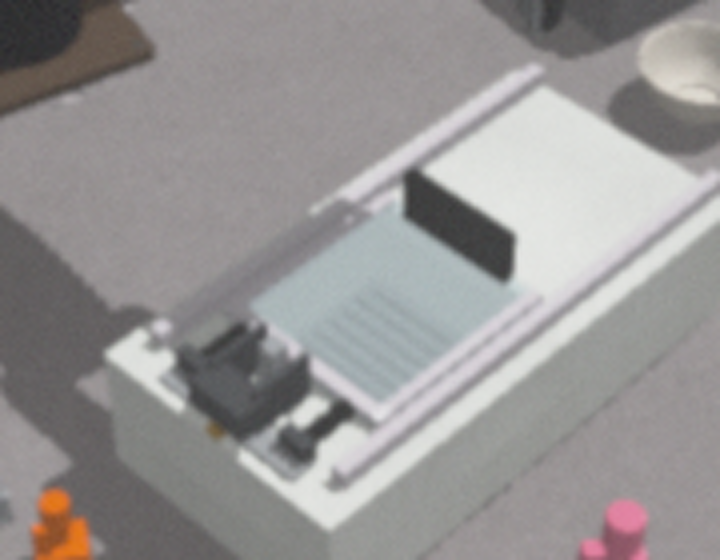

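View pics/s14c.png

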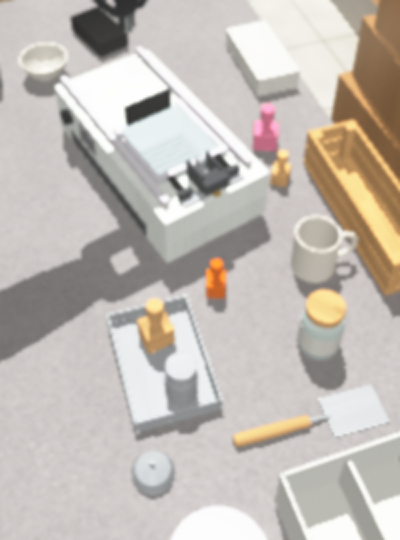

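One second after release the guard is unmoved (handle still at crop (404–515, 170–280)), the pusher stands upright in the tray, and everything else is in place. Handing in.

```bash
python3 -c "
from h import *
sl();print(ctrl.sign_off())"
```

```text
t 19.93 x 0.0028 y 0.0577 z 0.2862 push 0.77 F [-0.22  0.73 -0.21]
the job is handed in; nothing more can be done
None
```

The pusher stands upright in the tray, and the guard is shut and holding by itself. I handed the job in at about 20 s; no verdict was reported.

- **Pusher:** I took the larger beech pusher from the trough by its knob. I set it on the floor of the tray's free +y half, stopping on about 7 N of floor contact. The last pictures show it upright, clear of the dredger and walls.
- **Guard:** I pushed it by feel in steps of 1–3 mm near the catch. The push peaked at about 13.8 N, then dropped to 9–10 N. It rose to 13.5 N as the guard reached the rubber stops, and I backed off there. That is under the 19.6 N (2 kg) limit. These are readings at the end of each step, so brief peaks between them were not seen.
- **Last checks:** With the fingers 5 mm back the force read zero, and about a second later the guard had not moved. The other things look unmoved in the pictures, and the arm was clear.

Two things did not fit exactly. The peak read about 1 N above the stated 11–13 N, and readings wandered by about 1 N even with nothing touching. The dip at the click itself fell between readings, so I inferred the click from the stops being reached and the guard staying put.

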